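# Unstack the glaze jars onto their test slabs

### The job

Take the two stacks of glaze jars apart and stand each of the five jars upright in the middle of the fired test slab that shows its own colour. Keep the jars upright on the way and set them down rather than dropping them.

Things in the scene. Friction and masses are not known exactly. Their poses are not given: they have to be found in the camera images.
- jar_blue_mid (a point): large closed glaze jar, a plain upright cylinder 64 mm in diameter and 50 mm high, white with a broad blue label band and a flat blue lid of the same diameter; at the start it stands on the table at the bottom of one of the two stacks. The point is its centre, 25 mm above its underside; z is up along its axis.
- jar_green_mid (a point): large closed glaze jar, a plain upright cylinder 64 mm in diameter and 50 mm high, white with a broad green label band and a flat green lid of the same diameter; at the start it stands on the table at the bottom of one of the two stacks. The point is its centre, 25 mm above its underside; z is up along its axis.
- jar_yellow_mid (a point): middle-sized closed glaze jar, a plain upright cylinder 44 mm in diameter and 46 mm high, white with a broad yellow label band and a flat yellow lid of the same diameter; at the start it stands loosely on the lid of one of the two large jars (either one). The point is its centre, 23 mm above its underside; z is up along its axis.
- jar_red_mid (a point): middle-sized closed glaze jar, a plain upright cylinder 44 mm in diameter and 46 mm high, white with a broad red label band and a flat red lid of the same diameter; at the start it stands loosely on the lid of one of the two large jars (either one). The point is its centre, 23 mm above its underside; z is up along its axis.
- jar_black_mid (a point): small closed glaze jar, a plain upright cylinder 26 mm in diameter and 44 mm high, white with a broad black label band and a flat black lid of the same diameter; at the start it stands loosely on the lid of one of the two middle-sized jars (the yellow one or the red one, which varies), as the third layer. The point is its centre, 22 mm above its underside; z is up along its axis.
- slab_blue_top (a point): fired test slab of the blue glaze: a fixed cream square slab 100 x 100 mm, 8 mm thick, lying flat on the table, with a round blue glaze patch 80 mm in diameter in its middle. The point is the middle of the patch, on the slab's flat top, 8 mm above the table; z is up.
- slab_green_top (a point): fired test slab of the green glaze: a fixed cream square slab 100 x 100 mm, 8 mm thick, lying flat on the table, with a round green glaze patch 80 mm in diameter in its middle. The point is the middle of the patch, on the slab's flat top, 8 mm above the table; z is up.
- slab_yellow_top (a point): fired test slab of the yellow glaze: a fixed cream square slab 100 x 100 mm, 8 mm thick, lying flat on the table, with a round yellow glaze patch 80 mm in diameter in its middle. The point is the middle of the patch, on the slab's flat top, 8 mm above the table; z is up.
- slab_red_top (a point): fired test slab of the red glaze: a fixed cream square slab 100 x 100 mm, 8 mm thick, lying flat on the table, with a round red glaze patch 80 mm in diameter in its middle. The point is the middle of the patch, on the slab's flat top, 8 mm above the table; z is up.
- slab_black_top (a point): fired test slab of the black glaze: a fixed cream square slab 100 x 100 mm, 8 mm thick, lying flat on the table, with a round black glaze patch 80 mm in diameter in its middle. The point is the middle of the patch, on the slab's flat top, 8 mm above the table; z is up.

How it is judged:
By the outcome, as a careful person would: the job done as asked, in the order asked, and still so for the second after the job is handed in, with the robot touching nothing.
It also fails if it takes over 128 s, if anything falls off the work surface, if the arm or the gripper's body presses on something with over 40 N, if the wrist force passes 120 N, or if a joint passes its speed limit or range.

### The arm

A 7-joint arm with a two-finger parallel gripper is mounted at the origin on the work surface. World frame = base frame: x ahead of the robot, y to its left, z up, the work surface at z = 0. Lengths are in mm, angles in rad, forces in N, time in s.
With the tool pointing down it reaches from about 425 to 1025 mm from the base axis. Payload 9.4 kg.
Tool frame: the origin (TCP) lies between the finger pads; the fingertips stand 25 mm ahead of it and the grasp point (between the pads) lies 6 mm ahead of it; z points along the fingers, y is the direction in which the jaws open and shut (so a half turn about z gives the same grasp; the last joint's range is limited). The gripper opens to 93 mm and grips with 3 to 60 N. Pads are 15 mm wide; open, the fingers measure 128 mm over their backs; the gripper's body (75 mm by 188 mm) begins 65 mm behind the grasp point.
Start: joints at [-1.296, 0.599, -0.003, 1.599, 0.002, 0.943, -0.08], TCP at [249.83, 680.595, 243.618] pointing down, gripper open.
Joint ranges: [-2.57, 2.57], [-0.35, 1.97], [-1.29, 1.29], [0.11, 2.56], [-1.05, 4.19], [0.11, 1.86], [-2.63, 2.63]. Speed limits (rad/s): [2.22, 2.22, 3.01, 3.01, 3.14, 3.14, 3.14].

### API

Orientations are given as a rotation vector (axis times angle).
In Python, from cell import bot, eoat, status, snapshot, spotter gives the robot as it stands. Calls block until the motion is done:
- bot.movep(position, orientation): joint-space move of the TCP to a pose.
- bot.move_straight(position, vel=150, frame=None, stop_force=None): straight line of the TCP; frame=None keeps the orientation; vel is the mean speed in mm/s. With stop_force (N) it stops when the force on the tool has changed by that much, and returns True; else False.
- bot.move_j(angles): joint-space move.
- eoat.grip(opening): finger opening in mm; the grip force is fixed at half the most; returns when the fingers have stopped.
- bot.pause(seconds).
- bot.ik(position, orientation): joint angles nearest the present ones, or None.
- status.state(): the state.
- snapshot(name): name is "side" or "top" or "wrist"; returns a dict with "pixels" (400x640x3 uint8, red, green, blue), "fx", "fy", "cx", "cy" (pixels), "distortion" ([k1, k2, p1, p2, k3] as OpenCV has them; the pictures are not rectified), "R" (3x3) and "t" (3): a world point X has camera coordinates R X + t. Camera axes: x right, y down, z forward; pixel columns grow to the right and rows downward; lengths in mm; the calibration is good to about 2 mm. A picture is of the moment at which its call begins. There is no depth.
A pose or a line that the arm cannot do raises bot.PlanningError and nothing moves.
- bot.sign_off(): hands the job in, once; it reports no verdict.
Trained networks look in a picture, given as the dict that the camera call returned (one of the last four; its "shot" number tells which), for a name from the list of things; names that differ only in an ending like _2 or _b are one class to them, and where a whole thing is asked for, a point or a joint stands for the part that bears it (a point fixed in the world has none). Each returns a list of dicts, best first, with "score" (0 to 1); they miss things now and then, are a little off and sometimes report something else, mostly with a low value. They report only what shows in the picture. A call takes as long as a camera call.
- spotter.spot_in(picture, label): "box" ([centre column, centre row, width, height] in pixels, round what is visible of it).
- spotter.tip_of(picture, label): "uv" ([column, row] in pixels: a listed point, or the origin of a listed thing).
The state is a dict: "clock": time; "joint_pos": joint angles; "qd": joint speeds; "effort": joint torques, N m; "tcp_pos": TCP position; "eef_rot": TCP orientation; "force": force on the tool from outside, world axes, zero at the start; "moment": the same for the moment, N m; "opening": finger opening in mm.
Only numpy, scipy, OpenCV 4.12 (cv2) and the standard library are available. Lean on these libraries where they do the work, as an engineer would, in place of code of your own. Each camera call takes 0.05 s, during which the arm holds its last target.

## Working session

There is one attempt and no reset: what is moved stays moved. The work goes in short steps, each a Python script; the robot and the scene stay as the last script left them, time stands still between calls to the robot, and variables do not carry over. Pictures are saved under pics/ and viewed, and the job is handed in when it is done.

```bash
ls; mkdir -p pics; python3 - <<'E'
from cell import bot,eoat,status,snapshot,spotter
import cv2
s=status.state();print(s['clock'],s['tcp_pos'],s['eef_rot'],s['opening'],s['force'])
for n in("top","side","wrist"):
    p=snapshot(n);cv2.imwrite(f"pics/a_{n}.png",p["pixels"][:,:,::-1]);print(n,p["fx"],p["distortion"],p["R"],p["t"])
E
```

```text
pics
0.0 [249.66485381 680.18691172 242.75297427] [-5.49653167e-01 -3.09300038e+00  2.41859500e-03] 92.9520170059474 [-0.53598154 -0.71904812  0.08835218]
top 409.7546587412569 [-0.07053498  0.          0.          0.          0.        ] [[-0.00967385 -0.99958736 -0.02704657]
 [-0.99099367  0.01319631 -0.13325689]
 [ 0.13355881  0.02551387 -0.99071241]] [  31.7242048   584.1915969  1275.54198543]
side 365.07242178960826 [0.01511068 0.         0.         0.         0.        ] [[-0.69469999 -0.71908804 -0.01744437]
 [-0.5076567   0.50733208 -0.69634678]
 [ 0.50958473 -0.47489635 -0.71749346]] [407.80788812 359.69148679 675.5060454 ]
wrist 304.39799504108083 [-0.0594145  0.         0.         0.         0.       ] [[ 3.43992582e-01  9.38972359e-01  1.13027490e-04]
 [ 9.00647692e-01 -3.29986373e-01  2.82741452e-01]
 [ 2.65523705e-01 -9.71591641e-02 -9.59196152e-01]] [-724.19932743  -34.90381521  388.98617333]
```

View pics/a_top.png

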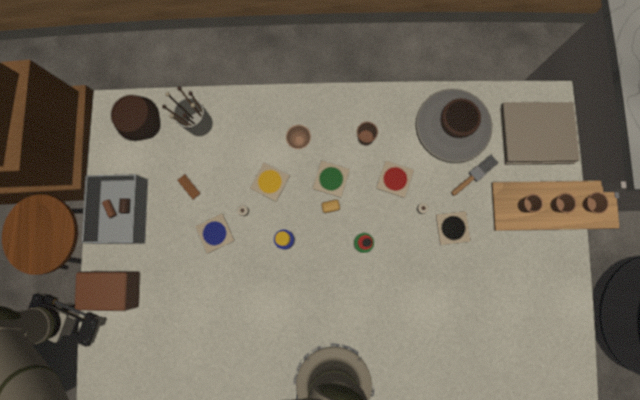

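View pics/a_side.png

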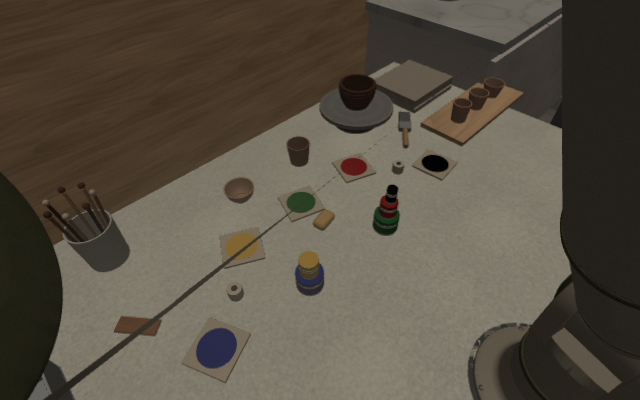

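View pics/a_wrist.png

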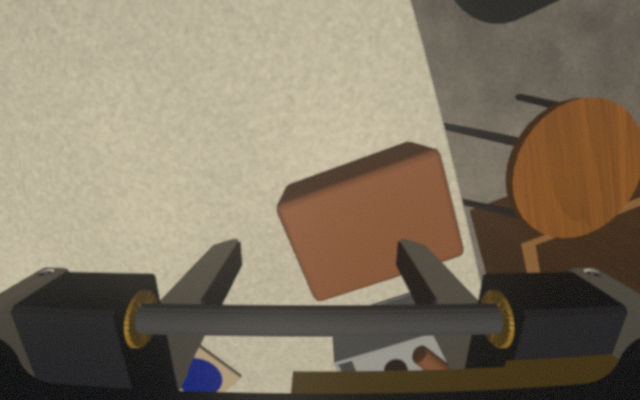

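Top view: yellow sits on blue at (284,240), and black on red on green at (364,243). The slabs are blue (215,233), yellow (270,181), green (331,178), red (396,180) and black (453,228). The side view agrees, but it also shows a thin dark line crossing the frame, which I'll check. Next I'll triangulate.

```bash
cat > h.py <<'E'
from cell import bot,eoat,status,snapshot,spotter
import cv2,numpy as np
NAMES=["jar_blue_mid","jar_green_mid","jar_yellow_mid","jar_red_mid","jar_black_mid","slab_blue_top","slab_green_top","slab_yellow_top","slab_red_top","slab_black_top"]
def K(p): return np.array([[p["fx"],0,p["cx"]],[0,p["fy"],p["cy"]],[0,0,1]])
def undist(p,uv): return cv2.undistortPoints(np.array([[uv]],float),K(p),np.array(p["distortion"])).ravel()
def ray(p,uv):
    x=undist(p,uv);R=np.array(p["R"]);t=np.array(p["t"])
    d=R.T@np.array([x[0],x[1],1]);return -R.T@t,d/np.linalg.norm(d)
def onz(p,uv,z):
    c,d=ray(p,uv);return c+d*(z-c[2])/d[2]
def tri(obs):
    A=np.zeros((3,3));b=np.zeros(3);L=[]
    for p,uv in obs:
        c,d=ray(p,uv);M=np.eye(3)-np.outer(d,d);A+=M;b+=M@c;L.append((c,M))
    X=np.linalg.solve(A,b);return X,[np.linalg.norm(M@(X-c)) for c,M in L]
def proj(p,X):
    return cv2.projectPoints(np.array([X],float),cv2.Rodrigues(np.array(p["R"]))[0],np.array(p["t"],float),K(p),np.array(p["distortion"]))[0].ravel()
def save(p,n,s=1): cv2.imwrite("pics/"+n,cv2.resize(p["pixels"][:,:,::-1],None,fx=s,fy=s))
E
python3 - <<'E'
from h import *
np.set_printoptions(precision=1,suppress=True)
t=snapshot("top");s=snapshot("side")
for n in NAMES:
    a=spotter.tip_of(t,n);b=spotter.tip_of(s,n)
    for q in (a,b): print(n,[(np.round(x["uv"]),round(x["score"],2)) for x in q[:3]])
    if a and b:
        print("   ",*tri([(t,a[0]["uv"]),(s,b[0]["uv"])]), onz(t,a[0]["uv"],8),onz(s,b[0]["uv"],8))
im=s["pixels"][100:330,150:470,::-1]
cv2.imwrite("pics/b_side.png",cv2.resize(im,None,fx=2.5,fy=2.5,interpolation=2))
im=t["pixels"][150:270,180:490,::-1]
cv2.imwrite("pics/b_top.png",cv2.resize(im,None,fx=2.5,fy=2.5,interpolation=2))
print(status.state()["clock"])
E
```

```text
jar_blue_mid [(array([283., 238.]), 0.61)]
jar_blue_mid [(array([312., 277.]), 0.65)]
    [460.8 150.8  24.9] [np.float64(4.961134034523711), np.float64(4.96113403452361)] [465.3 156.1   8. ] [464.6 141.2   8. ]
jar_green_mid [(array([362., 242.]), 0.69)]
jar_green_mid [(array([385., 218.]), 0.58)]
    [448.3 -99.5  29.2] [np.float64(1.5404596955546193), np.float64(1.5404596955546217)] [ 450.3 -100.2    8. ] [ 456.7 -116.2    8. ]
jar_yellow_mid [(array([282., 240.]), 0.63)]
jar_yellow_mid [(array([306., 266.]), 0.64), (array([310., 277.]), 0.46)]
    [458.4 154.3  74.3] [np.float64(3.544165336947877), np.float64(3.544165336947827)] [458.2 160.4   8. ] [495.  129.2   8. ]
jar_red_mid [(array([368., 241.]), 0.59)]
jar_red_mid [(array([389., 208.]), 0.52)]
    [ 448.9 -113.6   59.2] [np.float64(0.24501928041713003), np.float64(0.24501928041725116)] [ 450.7 -117.7    8. ] [ 473.2 -154.6    8. ]
jar_black_mid [(array([368., 240.]), 0.5)]
jar_black_mid [(array([394., 196.]), 0.74)]
    [ 446.4 -113.3  105. ] [np.float64(4.954866967499664), np.float64(4.954866967499617)] [ 453.9 -118.7    
[... 494 characters left out ...]
_yellow_top [(array([266., 182.]), 0.88), (array([453., 227.]), 0.24)]
slab_yellow_top [(array([238., 247.]), 0.94)]
    [649.2 213.7  13.6] [np.float64(1.1513722786291696), np.float64(1.1513722786291667)] [649.4 213.8   8. ] [654.2 212.8   8. ]
slab_red_top [(array([394., 178.]), 0.94)]
slab_red_top [(array([356., 168.]), 0.72)]
    [ 656.5 -216.4   -4.2] [np.float64(5.876946841627848), np.float64(5.876946841627961)] [ 659.1 -211.1    8. ] [ 642.9 -208.9    8. ]
slab_black_top [(array([453., 225.]), 0.66)]
slab_black_top [(array([434., 164.]), 0.59)]
    [ 498.2 -400.8   -5.6] [np.float64(2.8594005810262253), np.float64(2.8594005810262235)] [ 499.8 -395.5    8. ] [ 489.  -387.2    8. ]
1.25
```

```bash
ls pics
```

```text
a_side.png
a_top.png
a_wrist.png
b_side.png
b_top.png
```

View pics/b_side.png

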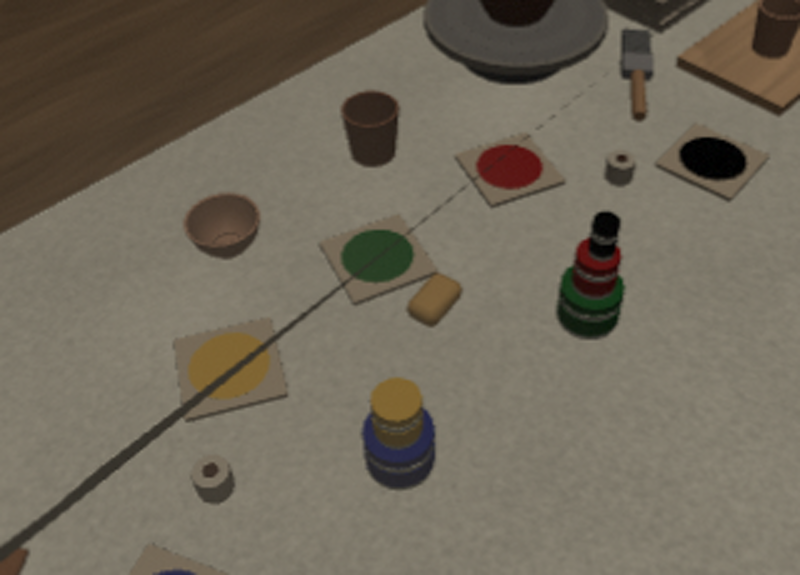

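View pics/b_top.png

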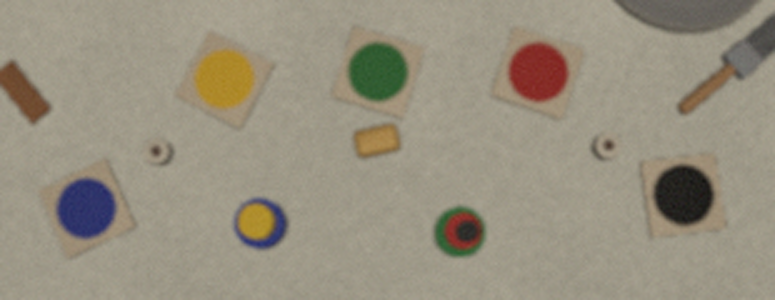

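```bash
cat >> h.py <<'E'
from scipy.spatial.transform import Rotation as Rn
np.set_printoptions(precision=1,suppress=True)
def mask(p,c):
    h=cv2.cvtColor(cv2.GaussianBlur(p["pixels"],(3,3),0),cv2.COLOR_RGB2HSV).astype(int);H,S,V=h[...,0],h[...,1],h[...,2]
    if c=="black": return (V<45).astype(np.uint8)
    r={"blue":(110,130),"green":(45,80),"yellow":(18,30),"red":(172,6)}[c]
    m=((H>=r[0])&(H<=r[1])) if r[0]<r[1] else ((H>=r[0])|(H<=r[1]))
    return (m&(S>130)).astype(np.uint8)
def blobs(p,c,amin=30):
    n,l,st,ce=cv2.connectedComponentsWithStats(mask(p,c))
    return [(ce[i],st[i],(l==i)) for i in range(1,n) if st[i][4]>=amin]
def blobnear(p,c,uv,r=25,amin=30):
    B=[b for b in blobs(p,c,amin) if np.hypot(*(b[0]-uv))<r]
    return max(B,key=lambda b:b[1][4]) if B else None
E
python3 - <<'E'
from h import *
t=snapshot("top");s=snapshot("side")
G={"blue":(482,385),"green":(667,0),"yellow":(650,213),"red":(655,-213),"black":(497,-396)}
for c,g in G.items():
    o=[]
    for p in(t,s):
        b=blobnear(p,c,proj(p,[*g,8])); o.append((p,b[0]) if b else None); 
        if b: print(c,b[1],b[0],onz(p,b[0],8))
    if all(o): print("  ",*tri(o))
w=snapshot("wrist");R=np.array(w["R"]);C=-R.T@w["t"]
st=status.state();T=Rn.from_rotvec(st["eef_rot"]).as_matrix()
print("cam in tool",T.T@(C-st["tcp_pos"]),"\n",np.array2string(T.T@R.T,precision=4), w["cx"],w["cy"])
print("top",-np.array(t["R"]).T@t["t"],"side",-np.array(s["R"]).T@s["t"])
print(np.array2string(T,precision=4))
E
```

```text
blue [205 223  20  21 316] [214.1 232.8] [483.5 385.5   8. ]
yellow [258 170  24  23 425] [269.3 181.2] [653.  203.8   8. ]
yellow [226 233  27  22 293] [236.7 242. ] [668.8 206.    8. ]
   [654.4 206.2  21.2] [np.float64(5.763776148259268), np.float64(5.763776148259129)]
red [384 168  23  22 401] [394.9 178.5] [ 656.2 -212.3    8. ]
red [341 158  26  17 353] [353.3 166.2] [ 654.9 -210.6    8. ]
   [ 656.6 -212.7    5.6] [np.float64(0.032974068347709246), np.float64(0.03297406834763902)]
black [443 218  21  21 336] [453.1 227.5] [ 491.7 -396.6    8. ]
black [422 155  26  17 330] [434.7 163. ] [ 490.3 -394.6    8. ]
   [ 491.7 -397.4    5.5] [np.float64(0.12425484351504988), np.float64(0.12425484351507629)]
cam in tool [  77.    -0.7 -140.2] 
 [[ 0.0006 -0.9592 -0.2826]
 [ 1.      0.0001  0.0016]
 [-0.0015 -0.2826  0.9592]] 318.6557582508249 205.0649928435725
top [ 408.9   -8.5 1342.4] side [121.7 431.6 742.3]
[[-0.9388  0.3446  0.    ]
 [ 0.3446  0.9388 -0.0001]
 [-0.     -0.     -1.    ]]
```

Slab tops from the top and side views agree at about 8 mm. Next I'll look at the three-jar stack from two wrist positions.

```bash
cat >> h.py <<'E'
Q=Rn.from_matrix(np.array([[0,1,0],[1,0,0],[0,0,-1.]])).as_rotvec()  # tool x=+y, y=+x, z down
def clk(): return round(status.state()["clock"],2)
E
python3 - <<'E'
from h import *
q=bot.ik([449,-110,300],Q);print(q)
for x,y in [(455,155),(483,386),(655,205),(667,0),(656,-212),(491,-396)]:
    print(bot.ik([x,y,30],Q))
for i,dy in enumerate((0,70)):
    bot.movep([449,-110+dy,300],Q)
    w=snapshot("wrist");save(w,f"c{i}.png");print(clk(),w["shot"])
    for n in NAMES[1::2][:1]+["jar_red_mid","jar_black_mid"]:
        r=spotter.spot_in(w,n);print(n,[(np.array(x["box"]),round(x["score"],2)) for x in r[:2]])
        r=spotter.tip_of(w,n);print("  tip",[(np.array(x["uv"]),round(x["score"],2)) for x in r[:2]])
    np.savez(f"c{i}.npz",**{k:w[k] for k in("pixels","fx","fy","cx","cy","distortion","R","t")})
s=snapshot("side");save(s,"c_side.png")
E
```

```text
[-0.5  0.3  0.7  2.1 -0.2  0.8  0.4]
[-0.5  0.7  0.1  2.3 -0.3  0.1 -0.1]
[-0.8  0.8  0.1  2.  -0.2  0.4 -0.5]
[-0.5  0.8  0.2  1.8 -0.2  0.5 -0.2]
[-0.2  0.8  0.2  1.9 -0.3  0.5  0.2]
[ 0.2  0.8  0.1  1.8 -0.2  0.5  0.4]
[ 0.7  0.8 -0.1  2.   0.2  0.4  0.4]
4.33 9
jar_green_mid [(array([316.7, 163.8,  51.8,  45.1]), 0.62)]
  tip [(array([316.5, 165.7]), 0.75)]
jar_red_mid [(array([316.1, 176.4,  38.9,  38. ]), 0.68), (array([456.3, 236.4,  83. ,  74.8]), 0.65)]
  tip []
jar_black_mid [(array([315.4, 186.5,  23.4,  33. ]), 0.8)]
  tip [(array([316.9, 188.2]), 0.6)]
5.06 10
jar_green_mid [(array([317.1, 213.3,  48.9,  40.7]), 0.67), (array([447.4, 268.9,  81.2,  49.9]), 0.4)]
  tip [(array([313.4, 215.6]), 0.81)]
jar_red_mid [(array([317.4, 229.3,  32.6,  38.7]), 0.58)]
  tip [(array([316.4, 231.3]), 0.84)]
jar_black_mid [(array([315.7, 247.8,  25.2,  32.5]), 0.71)]
  tip [(array([315.2, 247.4]), 0.71), (array([346.3, 368.7]), 0.52)]
```

View pics/c0.png

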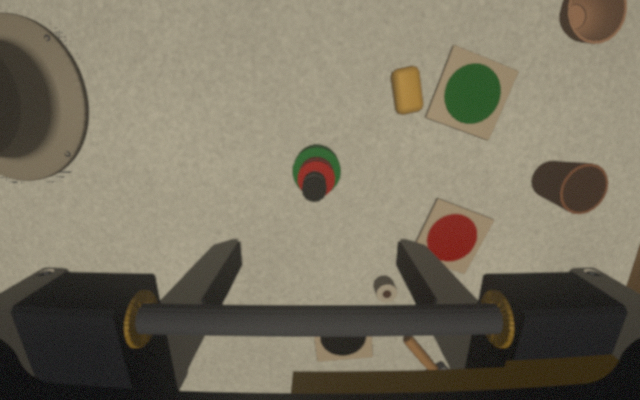

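View pics/c1.png

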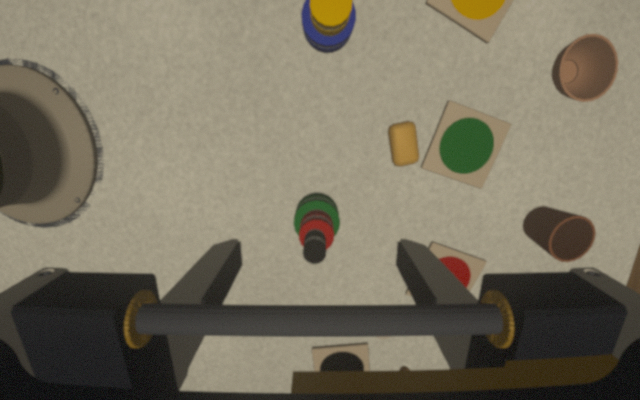

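View pics/c_side.png

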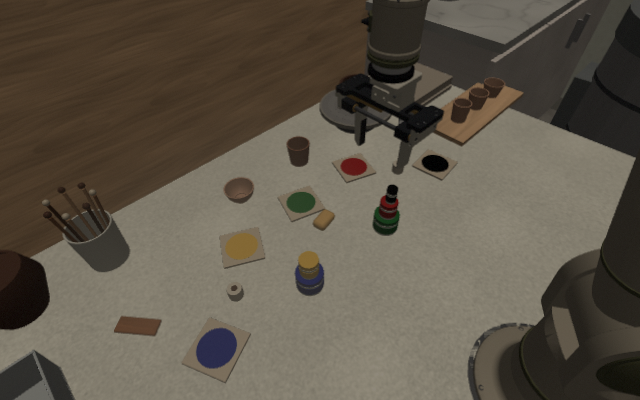

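```bash
python3 - <<'E'
from h import *
P=[dict(np.load(f"c{i}.npz")) for i in(0,1)]
tips={"green":[(316.5,165.7),(313.4,215.6)],"red":[(316.1,176.4),(316.4,231.3)],"black":[(316.9,188.2),(315.2,247.4)]}
for c,u in tips.items(): print(c,*tri(list(zip(P,u))))
for i,p in enumerate(P):
    im=p["pixels"][130:280,260:370];cv2.imwrite(f"pics/d{i}.png",cv2.resize(im[:,:,::-1],None,fx=4,fy=4,interpolation=0))
    # overlay of predicted circles
    print(proj(p,[449,-112,140]),proj(p,[449,-112,0]))
    g=p["pixels"].max(2)[:, 316];print(g[150:270])
E
```

```text
green [445.8 -95.6  35.5] [np.float64(2.29918672022176), np.float64(2.29918672022167)]
red [ 448.  -101.6   80. ] [np.float64(0.05261843163882042), np.float64(0.052618431638790146)]
black [ 448.  -107.8  115.6] [np.float64(1.0958309000308597), np.float64(1.0958309000308457)]
[316.7 197.7] [317.3 172.9]
[103 102 100  98 101  95  86  79  93  97  98 116 139 142 147 144 145 146
 142 140 130 100  72  57  59  62  60  56  52  55  53  55  55  53  53  56
  54  56  56  59  54  56  51  53  53  52  51  51  53  58  72 104 138 157
 163 165 164 163 162 161 158 159 159 161 157 163 161 161 160 161 162 160
 160 160 159 160 157 161 161 162 161 165 161 159 159 162 159 158 159 160
 158 159 159 157 156 155 159 163 163 165 166 163 163 162 163 166 165 162
 158 158 160 161 160 162 159 162 163 161 161 163]
[316.9 260.3] [317.4 218.6]
[163 157 157 157 158 159 160 160 162 164 164 164 161 161 157 161 164 166
 166 161 164 164 166 163 167 162 161 158 157 156 157 158 164 164 163 160
 161 162 163 162 159 145 114  78  60  60  68  69  66  71  76  90  96  94
  97  94  94  94  91  79  74  72  74  81  86  91  87  83  77  92 114 131
 136 138 138 135 139 133 120  97  72  53  51  45  52  57  69  75  72  68
  57  50  53  49  48  55  52  49  51  51  47  50  50  50  50  51  47  50
  51  50  48  57  70 105 134 153 159 156 159 160]
```

View pics/d0.png

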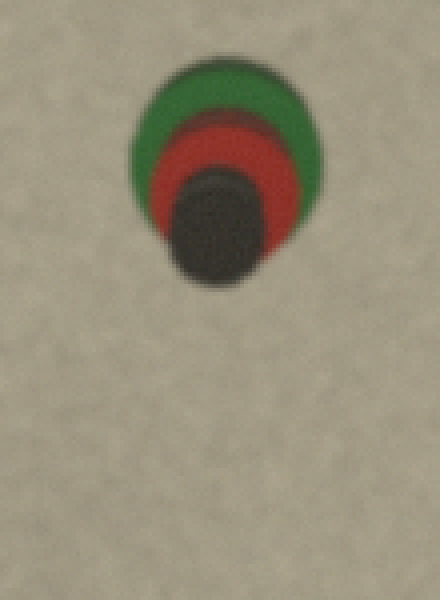

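View pics/d1.png

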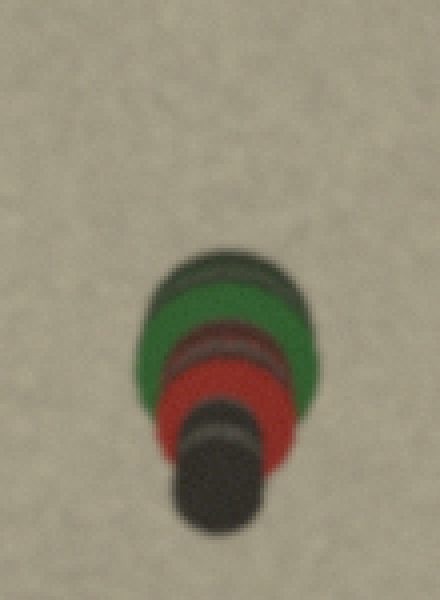

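```bash
python3 - <<'E'
from h import *
P=[dict(np.load(f"c{i}.npz")) for i in(0,1)]
print("black low edge",*tri([(P[0],(314.2,201.2)),(P[1],(314.7,262.7))]))
for i,(r,c) in enumerate([(201.2,314.2),(262.7,314.7)]): print(onz(P[i],(c,r),140))
# lid circle outlines drawn
from math import cos,sin,pi
def circ(p,x,y,z,r): return np.array([proj(p,[x+r*cos(a),y+r*sin(a),z]) for a in np.linspace(0,2*pi,40)])
for i,p in enumerate(P):
    im=cv2.resize(p["pixels"][130:280,260:370][:,:,::-1],None,fx=4,fy=4,interpolation=2).copy()
    for x,y,z,r in [(447,-104,140,13),(447,-104,96,13),(448,-102,96,22),(447.5,-100,50,32)]:
        q=((circ(p,x,y,z,r)-[260,130]+.5)*4).astype(np.int32);cv2.polylines(im,[q],True,(255,255,255),1)
    cv2.imwrite(f"pics/e{i}.png",im)
a=np.hstack([cv2.imread("pics/e0.png"),np.zeros((600,1,3),np.uint8)]);b=cv2.imread("pics/e1.png")
cv2.imwrite("pics/e.png",cv2.resize(np.hstack([a,b]),None,fx=.9,fy=.9))
E
```

```text
black low edge [ 446.5 -116.7  136.5] [np.float64(0.07889994641991716), np.float64(0.07889994642001895)]
[ 446.5 -115.7  140. ]
[ 446.6 -114.9  140. ]
```

View pics/e.png

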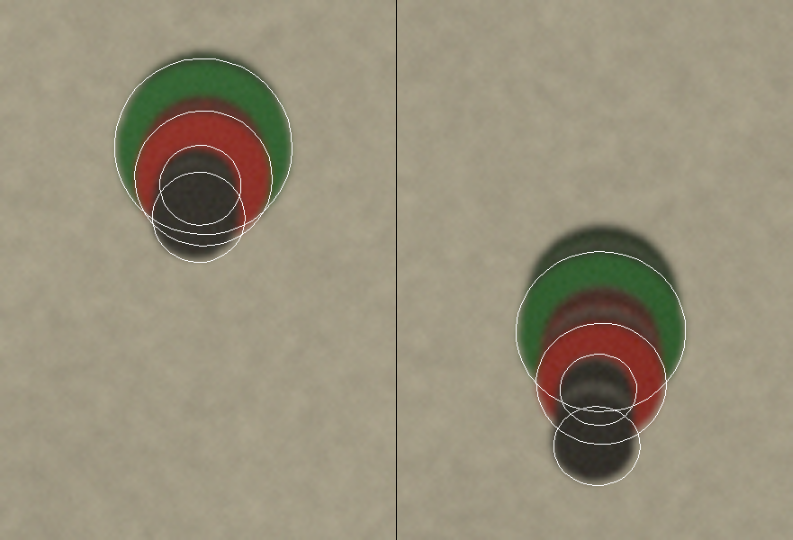

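```bash
python3 - <<'E'
from h import *
t=snapshot("top");s=snapshot("side")
print(onz(t,(366.6,242.2),140), "pred top",proj(t,[446.5,-103,140]),"side",proj(s,[446.5,-103,140]))
P=[dict(np.load(f"c{i}.npz")) for i in(0,1)]
for c,g in {"green":(667,0),"red":(656,-212)}.items():
    for p in P+[t,s]:
        b=blobnear(p,c,proj(p,[*g,8]),r=40); 
        if b: print(c,b[1],onz(p,b[0],8))
print(clk())
for n,p in(("t",t),("s",s)):
    u,v=proj(p,[446.5,-103,140]).astype(int)
    im=p["pixels"][v-25:v+35,u-40:u+40][:,:,::-1];im=cv2.resize(im,None,fx=8,fy=8,interpolation=2)
    cv2.circle(im,tuple(((proj(p,[446.5,-103,140])-[u-40,v-25]+.5)*8).astype(int)),3,(255,255,255),-1)
    cv2.imwrite(f"pics/f{n}.png",im)
E
```

```text
[ 444.  -103.6  140. ] pred top [366.4 241.3] side [391.5 187.2]
green [ 447   66   51   55 1709] [660.1   0.6   8. ]
green [ 442  122   48   49 1242] [659.2  -0.6   8. ]
red [ 427  214   50   47 1792] [ 656.9 -210.     8. ]
red [440 257  30  30 472] [ 673.4 -193.6    8. ]
red [384 168  23  22 403] [ 656.3 -212.4    8. ]
red [341 158  26  17 353] [ 654.9 -210.6    8. ]
5.51
```

View pics/ft.png

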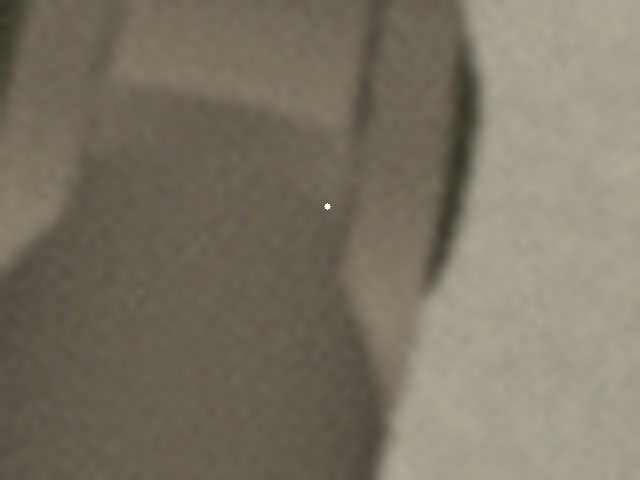

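View pics/fs.png

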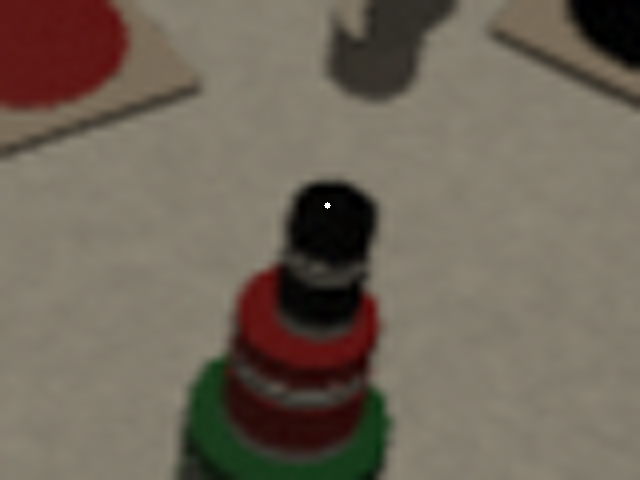

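Wrist, top and side views put the black lid at about (446,-103), z≈138, agreeing within 2 mm. I'll pick the black jar.

```bash
cat >> h.py <<'E'
SL={"blue":(483,385),"green":(664,0),"yellow":(654,205),"red":(656,-211.5),"black":(491,-396)}
def pick(xy,zbase,off,open_=93,up=90,pre=60):
    """off: grasp height above underside"""
    z=zbase+off+6
    eoat.grip(open_)
    bot.movep([*xy,z+pre],Q)
    hit=bot.move_straight([*xy,z],vel=80,stop_force=6)
    s=status.state();print("at",np.array(s["tcp_pos"]),"hit",hit,"F",np.array(s["force"]))
    if hit: return False
    eoat.grip(0);s=status.state();print("closed",s["opening"],"F",np.array(s["force"]),np.array(s["tcp_pos"]))
    bot.move_straight([*xy,z+up],vel=120);print("lifted",status.state()["opening"],np.array(status.state()["force"]),clk())
    return True
def place(xy,off,zbase=8,rel=93,travel=None):
    z=zbase+off+6
    bot.movep([*xy,z+60],Q)
    bot.move_straight([*xy,z+5],vel=80)
    bot.pause(.2)
    hit=bot.move_straight([*xy,z-4],vel=15,stop_force=4)
    s=status.state();print("down",hit,np.array(s["tcp_pos"]),"exp z",z,"F",np.array(s["force"]))
    o=s["opening"];eoat.grip(o+6);eoat.grip(min(rel,93));
    bot.move_straight([*xy,z+100],vel=150);print("done",clk())
E
python3 - <<'E'
from h import *
if pick((446.2,-103),96,24,open_=70):
    save(snapshot("wrist"),"g_w.png");save(snapshot("side"),"g_s.png")
E
```

```text
at [ 446.4 -103.   126.4] hit False F [-0.8  0.2 -0.2]
closed 25.777136344996123 F [-0.9  0.   0.1] [ 446.2 -103.   126. ]
lifted 25.756659888583368 [ 0.  -0.2 -0.3] 9.27
```

View pics/g_w.png

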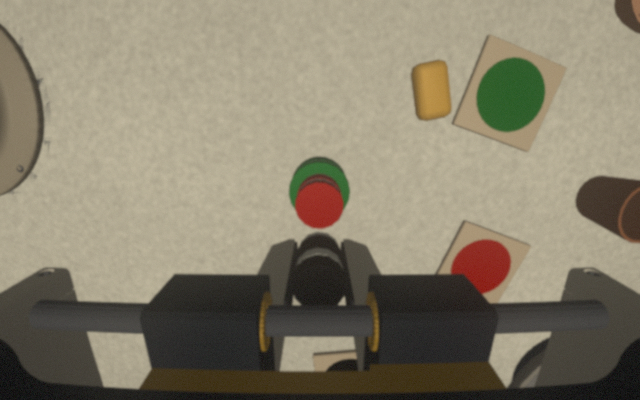

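View pics/g_s.png

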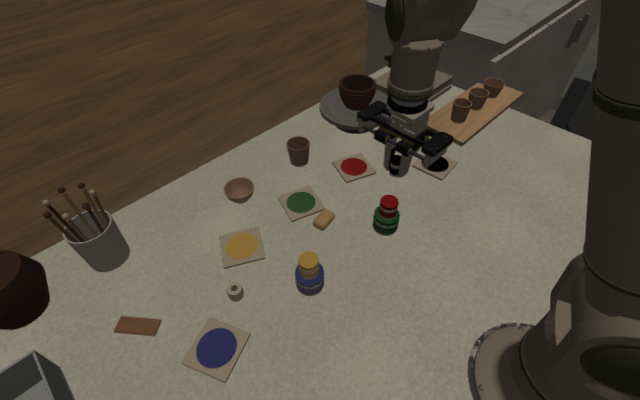

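The black jar is held upright between the pads at (318,270). The red lid is fully visible at (320,204), still on green. Next I'll place black and look at it.

```bash
python3 - <<'E'
from h import *
place(SL["black"],24,rel=70)
x,y=SL["black"]
w=snapshot("wrist");save(w,"h_w.png")
bot.movep([448,-100,260],Q)
def dump(w,n): save(w,n+".png");np.savez(n+".npz",**{k:w[k] for k in("pixels","fx","fy","cx","cy","distortion","R","t")})
dump(snapshot("wrist"),"i0")
bot.movep([448,-70,260],Q);w=snapshot("wrist");dump(w,"i1")
for n in("jar_red_mid","jar_green_mid"): print(n,spotter.tip_of(w,n)[:1])
t=snapshot("top");save(t,"i_t.png");print(clk())
for c in("black",):
    b=blobnear(t,c,proj(t,[x,y,52]));print(b[1],onz(t,b[0],52),onz(t,b[0],8))
E
```

```text
down True [ 491.1 -396.    37.8] exp z 38 F [0.5 0.2 4.1]
done 14.03
jar_red_mid [{'uv': [320.1, 218.5], 'score': 0.67}]
jar_green_mid [{'uv': [317.6, 204.5], 'score': 0.97}]
15.81
[443 218  21  20 330] [ 488.8 -383.9   52. ] [ 491.5 -396.7    8. ]
```

View pics/h_w.png

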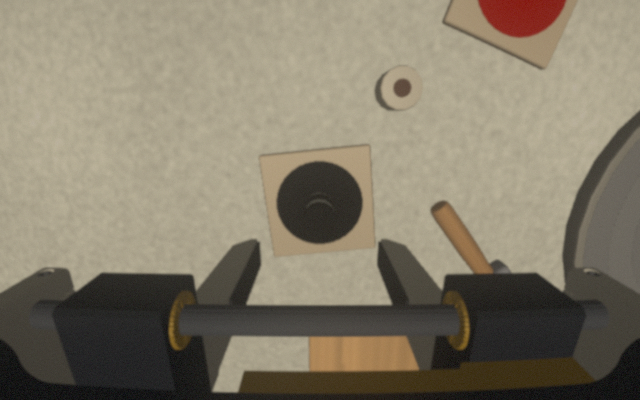

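View pics/i0.png

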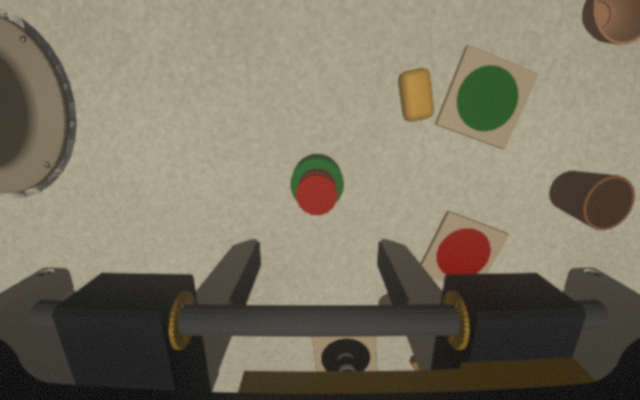

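View pics/i_t.png

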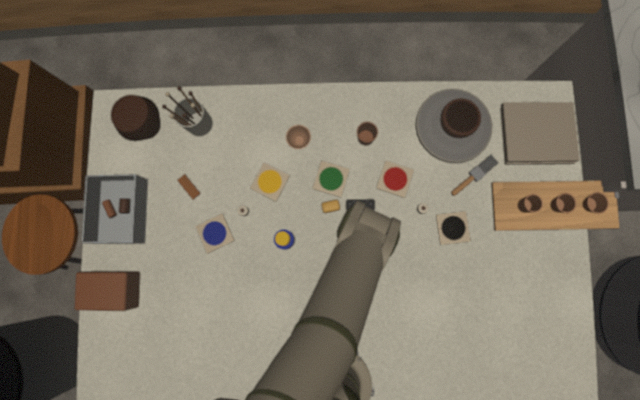

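Black stands on its slab, with the jar's arc at (318,200) inside the patch centred at (320,202). Contact came at the expected height. Next I'll measure the red lid from the two wrist views.

```bash
cat >> h.py <<'E'
def dump(w,n): save(w,n+".png");np.savez(n+".npz",**{k:w[k] for k in("pixels","fx","fy","cx","cy","distortion","R","t")})
def load(n): return dict(np.load(n+".npz"))
def lid(p,c,g,z,r):
    """bright lid blob near projected guess -> centre on plane z, plus size check"""
    m=mask(p,c); V=p["pixels"].max(2)
    uv=proj(p,[*g,z]);a=int(abs(proj(p,[g[0]+r,g[1],z])-uv).max())
    u,v=uv.astype(int); sel=np.zeros_like(m);cv2.circle(sel,(u,v),int(a*1.5),1,-1)
    vals=V[(m&sel)>0].astype(np.uint8)
    th=cv2.threshold(vals.reshape(-1,1),0,255,cv2.THRESH_OTSU)[0] if np.ptp(np.percentile(vals,[5,95]))>35 else 0
    mm=(m&sel&(V>th)).astype(np.uint8)
    n,l,st,ce=cv2.connectedComponentsWithStats(mm);i=1+np.argmax(st[1:,4])
    cn=max(cv2.findContours((l==i).astype(np.uint8),0,1)[0],key=len)
    e=cv2.fitEllipse(cv2.convexHull(cn))
    return np.array(e[0]),e[1],2*a,st[i]
E
python3 - <<'E'
from h import *
P=[load("i0"),load("i1")]
for c,z,r in(("red",96,22),("green",50,32)):
    o=[]
    for p in P:
        uv,ax,ex,st=lid(p,c,(448,-100),z,r);print(c,uv,ax,ex,st,onz(p,uv,z));o.append((p,uv))
    print(*tri(o))
w=P[0];b=blobnear(w,"red",proj(w,[656,-211,8]),r=40);print("redslab",onz(w,b[0],8),b[1])
b=blobnear(w,"green",proj(w,[660,0,8]),r=40);print("greenslab",onz(w,b[0],8),b[1])
b=blobnear(P[1],"green",proj(w,[660,0,8]),r=60);print("greenslab",onz(P[1],b[0],8),b[1])
E
```

```text
red [316.4 193.7] (40.00653076171875, 40.9202880859375) 42 [ 297  174   40   41 1292] [ 447.7 -100.3   96. ]
red [316.6 222.1] (38.44013977050781, 39.2001838684082) 40 [ 298  204   39   38 1189] [ 447.6 -100.2   96. ]
[ 447.7 -100.5   95.2] [np.float64(0.04569607408187981), np.float64(0.04569607408197111)]Traceback (most recent call last):
  File "<stdin>", line 6, in <module>
  File "h.py", line 64, in lid
    th=cv2.threshold(vals.reshape(-1,1),0,255,cv2.THRESH_OTSU)[0] if np.ptp(np.percentile(vals,[5,95]))>35 else 0
                                                                            ~~~~~~~~~~~~~^^^^^^^^^^^^^
    return _quantile_unchecked(
        a, q, axis, out, overwrite_input, method, keepdims, weights)
    return _ureduce(a,
                    func=_quantile_ureduce_func,
    ...<5 lines>...
                    overwrite_input=overwrite_input,
                    method=method)
    r = func(a, **kwargs)
    result = _quantile(arr,
                       quantiles=q,
    ...<2 lines>...
                       out=out,
                       weights=wgt)
    previous = arr[previous_indexes]
               ~~~^^^^^^^^^^^^^^^^^^
IndexError: index 0 is out of bounds for axis 0 with size 0
```

Red lid measures (447.7,-100.4), height 95.2 mm by triangulation (96 stated). I'll move red, then look for green.

```bash
sed -i 's/"green":(45,80)/"green":(40,90)/; s/S>130/S>(85 if c=="green" else 130)/' h.py; python3 - <<'E'
from h import *
if pick((447.7,-100.4),50,25,open_=75,pre=60):
    w=snapshot("wrist");save(w,"j_w.png")
    uv,ax,ex,st=lid(w,"green",(447,-100),50,32);print("green",uv,ax,ex,onz(w,uv,50))
    place((656,-211.3),25,rel=75)
    w=snapshot("wrist");dump(w,"j2")
    uv,ax,ex,st=lid(w,"red",(656,-211),54,22);print("red",uv,ax,ex,onz(w,uv,54))
E
```

```text
at [ 448.  -100.3   81.5] hit False F [ 0.4  0.3 -0.2]
closed 43.65256615350677 F [-0.2  0.4  2.3] [ 447.7 -100.4   81.1]
lifted 43.64096529768801 [-0.1 -0.2  0.4] 19.12
green [317.2 204.9] (67.71212768554688, 68.29598236083984) 70 [447.7 -98.9  50. ]
down True [ 656.1 -211.3   39. ] exp z 39 F [-0.   1.   4.2]
done 23.43
red [317.9 211.2] (67.70866394042969, 78.89530181884766) 56 [ 656.5 -204.    54. ]
```

View pics/j_w.png

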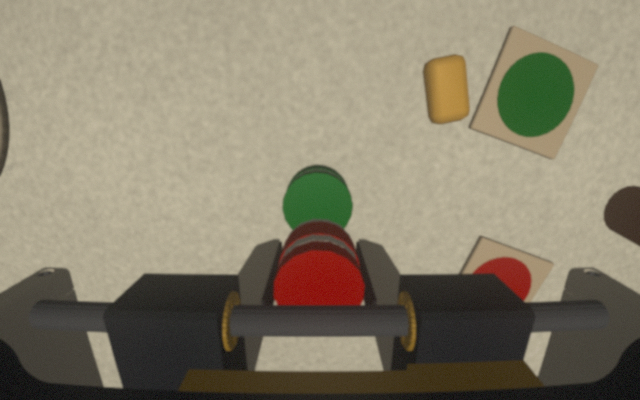

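View pics/j2.png

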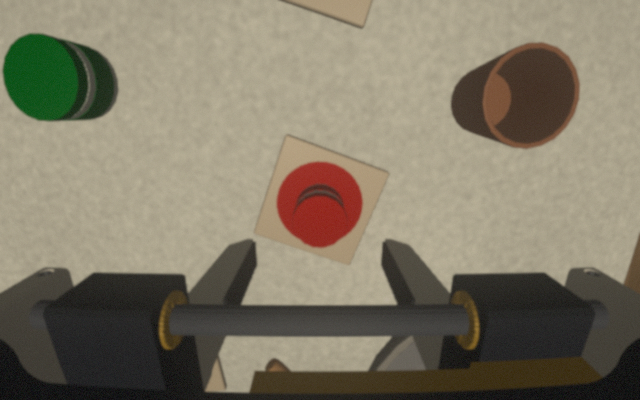

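Red stands on its slab, lid around (320,220) over the patch at (320,204), which fits a 46 mm tall jar seen at this angle. Next is green: two wrist views, then the grasp.

```bash
python3 - <<'E'
from h import *
o=[]
for dy in(60,0):
    bot.movep([448,-99+dy,190],Q);w=snapshot("wrist");dump(w,f"k{dy}")
    uv,ax,ex,st=lid(w,"green",(448,-99),50,32);print("green",uv,ax,ex,st,onz(w,uv,50));o.append((w,uv))
    b=blobnear(w,"green",proj(w,[662,0,8]),r=60); 
    if b: print("slab",onz(w,b[0],8),b[1])
print(*tri(o),clk())
bot.movep([662,-60,260],Q);
w=snapshot("wrist");dump(w,"k2")
b=blobnear(w,"green",proj(w,[662,0,8]),r=60);print("slab",onz(w,b[0],8),b[1]);o=[(w,b[0])]
bot.movep([662,0,260],Q);
w=snapshot("wrist")
b=blobnear(w,"green",proj(w,[662,0,8]),r=60);print("slab",onz(w,b[0],8),b[1]);o+=[(w,b[0])]
print(*tri(o),clk())
s=snapshot("side");b=blobnear(s,"green",proj(s,[662,0,8]));print("side",onz(s,b[0],8),b[1])
E
```

```text
green [315.1 256.3] (56.88091278076172, 60.39315414428711) 62 [ 285  228   61   57 2707] [447.8 -98.3  50. ]
slab [659.9   1.4   8. ] [ 477  118   70   72 3951]
green [316.  197.9] (63.7658576965332, 64.17376708984375) 66 [ 284  167   65   63 3214] [447.8 -98.9  50. ]
slab [659.8   1.1   8. ] [ 486   54   73   79 4499]
[447.8 -99.6  47.4] [np.float64(0.011462518830694265), np.float64(0.011462518830676198)] 24.99
slab [660.9   1.1   8. ] [ 287   98   63   64 3123]
slab [660.9   1.3   8. ] [ 288  149   60   59 2757]
[660.9   1.1   6.9] [np.float64(0.028230453124350494), np.float64(0.02823045312420554)] 26.35
side [657.9   1.    8. ] [287 192  28  20 427]
```

View pics/k0.png

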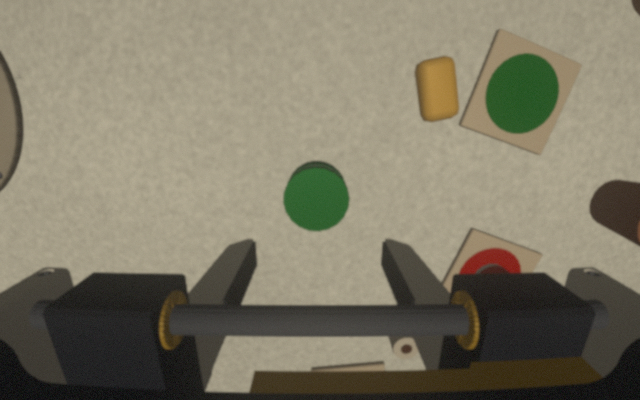

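View pics/k2.png

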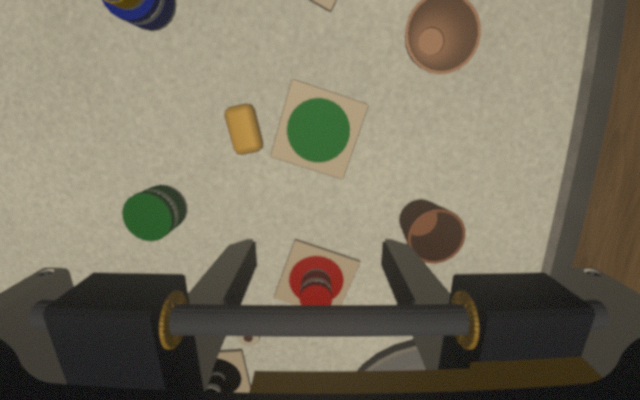

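The green jar is at (447.8,-98.8) and the green slab at (660.3,1.1), height 6.9 measured. The sponge sits about 75 mm or more from the slab centre, so I'll limit the release opening.

```bash
python3 - <<'E'
from h import *
SP=(660.3,1.1)
if pick((447.8,-98.8),0,30,open_=93,pre=70,up=80):
    save(snapshot("wrist"),"l_w.png")
    place(SP,30,rel=80)
    w=snapshot("wrist");dump(w,"l2")
    bot.movep([456,185,230],Q);w=snapshot("wrist");dump(w,"l3")
    o=[]
    uv,ax,ex,st=lid(w,"yellow",(458,154),96,22);print("yel",uv,ax,ex,st,onz(w,uv,96));o.append((w,uv))
    bot.movep([456,155,230],Q);w=snapshot("wrist");dump(w,"l4")
    uv,ax,ex,st=lid(w,"yellow",(458,154),96,22);print("yel",uv,ax,ex,st,onz(w,uv,96));o.append((w,uv))
    print(*tri(o),clk())
E
```

```text
at [448.  -98.8  36.2] hit False F [ 0.7  0.5 -0.5]
closed 63.56380417005786 F [-1.7 -0.   4.2] [447.6 -98.7  36.1]
lifted 64.11237325402281 [ 0.4 -0.1 -1.1] 30.46
down True [660.5   1.1  44.1] exp z 44 F [-0.3 -0.5  3.6]
done 34.52
yel [322.3 234.3] (40.72289276123047, 43.85969924926758) 44 [ 301  214   44   41 1417] [462.2 152.3  96. ]
yel [322.6 202.6] (43.60334014892578, 45.05484390258789) 46 [ 300  181   46   44 1553] [462.2 152.   96. ]
[462.2 151.5  94. ] [np.float64(0.033441735226557905), np.float64(0.03344173522657555)] 36.02
```

View pics/l2.png

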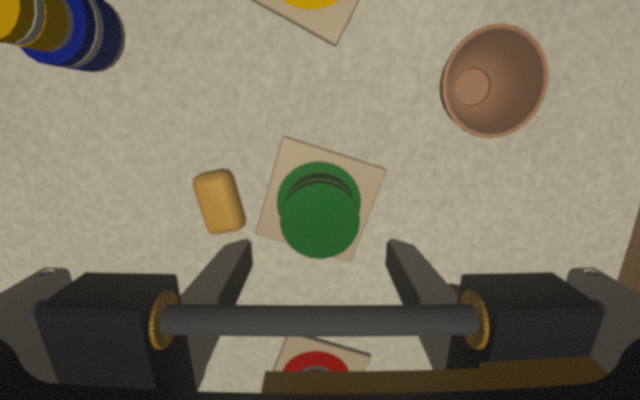

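View pics/l4.png

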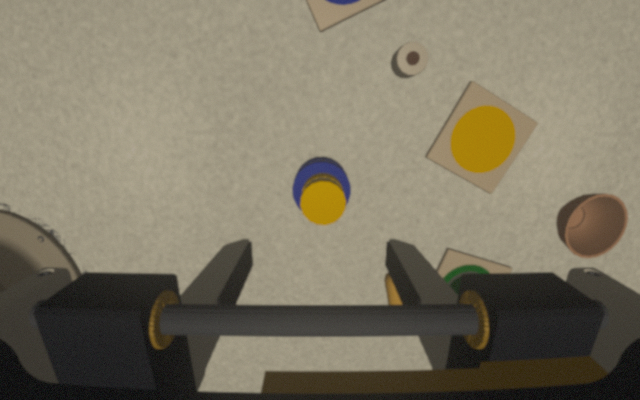

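Green stands in the middle of its patch, with the lid at (319,217). The yellow lid measures (462.2,152.1), height 94–96 mm. Next is yellow, then blue.

```bash
python3 - <<'E'
from h import *
for n in("l3","l4"):
    p=load(n);b=blobnear(p,"yellow",proj(p,[654,205,8]),r=40);print("slab",onz(p,b[0],8),b[1])
if pick((462.2,152),50,25,open_=75,pre=60):
    bot.movep([654,205,180],Q)   # jar carried; look en route
    w=snapshot("wrist");dump(w,"m0")
    s=snapshot("side");b=blobnear(s,"yellow",proj(s,[654,205,8]),r=15);print("side",b and (onz(s,b[0],8),b[1]))
E
```

```text
slab [653.6 205.3   8. ] [ 447  134   64   65 3267]
slab [653.5 205.2   8. ] [ 450  105   66   68 3491]
at [462.4 152.1  81.4] hit False F [0.  0.4 0. ]
closed 43.87628471070612 F [-0.   0.3  2.7] [462.1 152.1  81.1]
lifted 43.59246077255199 [-0.   0.4  1.1] 39.23
side (array([651.5, 205.3,   8. ]), array([226, 234,  31,  25, 614], dtype=int32))
```

View pics/m0.png

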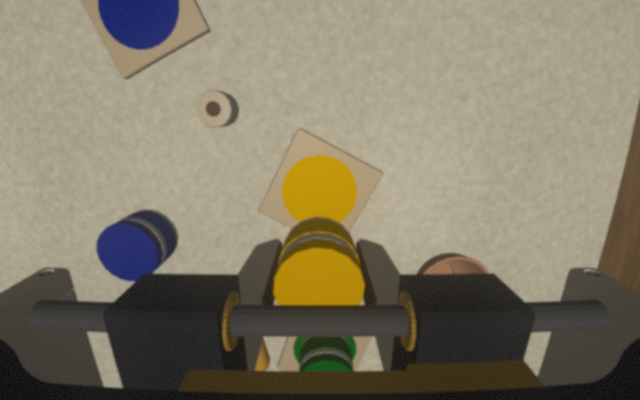

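Yellow is held upright at (320,275) with its slab below at (319,190). I'll place it at (653.3,205.2), then measure blue.

```bash
python3 - <<'E'
from h import *
place((653.3,205.2),25,rel=75)
w=snapshot("wrist");dump(w,"n0")
o=[]
for dy in(50,0):
    bot.movep([462,153+dy,190],Q);w=snapshot("wrist");dump(w,f"n1_{dy}")
    uv,ax,ex,st=lid(w,"blue",(462,153),50,32);print("blue",uv,ax,ex,st,onz(w,uv,50));o.append((w,uv))
print(*tri(o))
o=[]
for dy in(0,-60):
    bot.movep([483,385+dy,230],Q);w=snapshot("wrist");dump(w,f"n2_{dy}")
    b=blobnear(w,"blue",proj(w,[483,385,8]),r=50);print("slab",onz(w,b[0],8),b[1]);o.append((w,b[0]))
print(*tri(o),clk())
s=snapshot("side");b=blobnear(s,"blue",proj(s,[483,385,8]),r=15);print("side",b and (onz(s,b[0],8),b[1]))
E
```

```text
down True [653.4 205.3  39. ] exp z 39 F [-1.  -0.2  4.3]
done 43.85
blue [314.6 247.6] (54.04970169067383, 58.25712585449219) 62 [ 286  221   58   54 2485] [461.3 154.4  50. ]
blue [314.6 197.6] (59.632911682128906, 60.91163635253906) 66 [ 284  168   62   60 2862] [461.4 154.   50. ]
[461.3 153.4  47.7] [np.float64(0.006025906626020818), np.float64(0.006025906626139615)]
slab [484.6 387.4   8. ] [ 289  150   60   59 2799]
slab [484.6 387.2   8. ] [ 287   95   63   65 3214]
[484.6 387.2   6.7] [np.float64(0.005223966602667928), np.float64(0.005223966602670658)] 46.52
side None
```

View pics/n0.png

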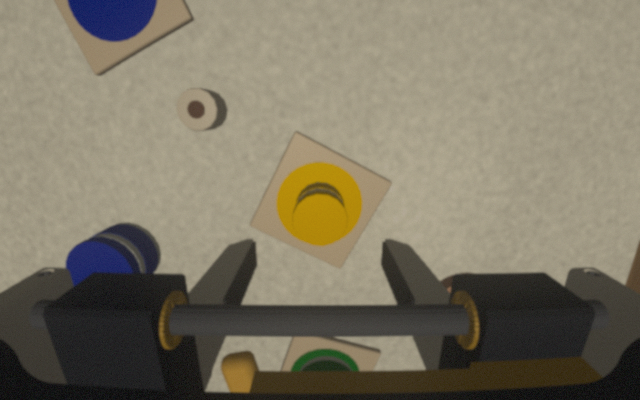

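View pics/n1_0.png

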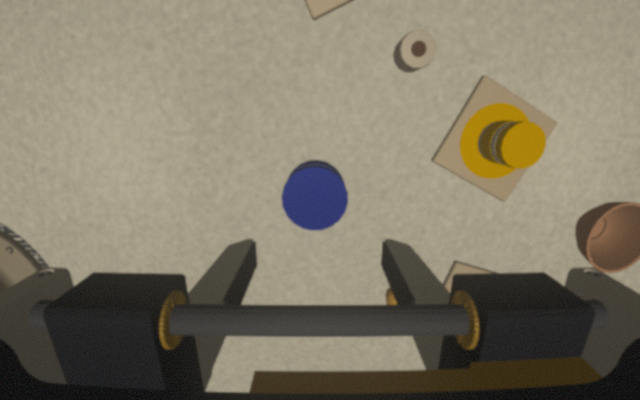

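View pics/n2_0.png

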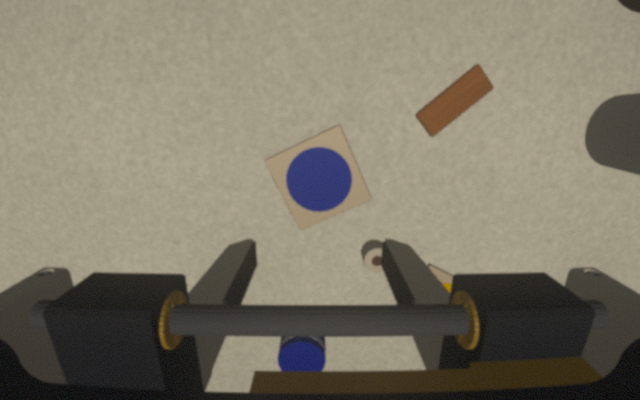

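Yellow is placed, its lid at (320,213) on the patch. The blue lid is at (461.3,153.9) and the blue slab at (484.5,387). Next I'll move blue.

```bash
python3 - <<'E'
from h import *
if pick((461.3,153.9),0,30,open_=93,pre=70,up=80):
    place((484.3,386.8),30,rel=90)
    w=snapshot("wrist");dump(w,"o0")
    bot.movep([330,640,250],Q) if bot.ik([330,640,250],Q) is not None else print("noik")
    t=snapshot("top");s=snapshot("side")
    for n,p in(("o_t",t),("o_s",s)): dump(p,n)
    for nme in NAMES[:5]:
        c=nme.split("_")[1]; H=8+{"blue":25,"green":25,"yellow":23,"red":23,"black":22}[c]
        a=spotter.tip_of(t,nme);b=spotter.tip_of(s,nme)
        print(c,SL[c],[(onz(p,q[0]["uv"],H)[:2],round(q[0]["score"],2)) for p,q in((t,a),(s,b)) if q], tri([(t,a[0]["uv"]),(s,b[0]["uv"])])[0] if a and b else None)
    print(clk())
E
python3 - <<'E'
import cv2
a=cv2.imread("pics/o_t.png")[150:270,180:490];b=cv2.imread("pics/o_s.png")[130:400,160:480]
cv2.imwrite("pics/p_t.png",cv2.resize(a,None,fx=2.5,fy=2.5,interpolation=2));cv2.imwrite("pics/p_s.png",cv2.resize(b,None,fx=2.2,fy=2.2,interpolation=2))
E
```

```text
at [461.4 154.1  36.2] hit False F [ 0.2  0.  -0.1]
closed 63.70432273812519 F [-1.3  0.9  4.3] [460.9 154.   36.1]
lifted 63.86950875140349 [ 0.4  0.2 -1.5] 50.39
down True [484.4 386.9  44. ] exp z 44 F [-0.8 -0.1  4.2]
done 54.53
blue (483, 385) [(array([484.3, 384.9]), 0.82), (array([487.1, 382.7]), 0.55)] [483.9 383.1  39. ]
green (664, 0) [(array([660.6,  -2.9]), 0.65), (array([663.5,  -7.5]), 0.56)] [658.9  -3.2  39.5]
yellow (654, 205) [(array([640.8, 214.7]), 0.96)] None
red (656, -211.5) [(array([ 661.6, -216.6]), 0.44), (array([ 666. , -221.9]), 0.51)] [ 660.3 -215.4   38.2]
black (491, -396) [(array([ 494.7, -398.6]), 0.63), (array([ 493.3, -396.6]), 0.69)] [ 494.7 -399.4   27.6]
56.38
```

View pics/o0.png

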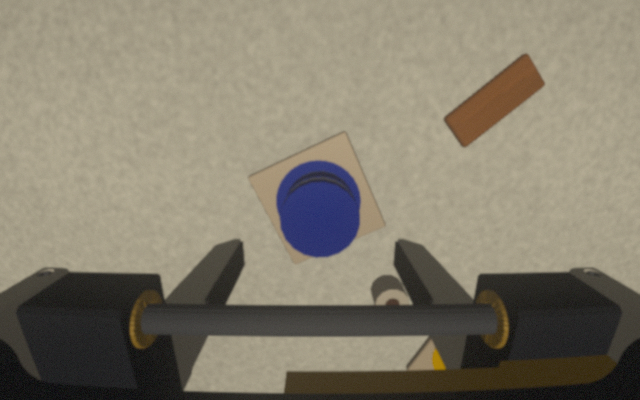

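View pics/p_t.png

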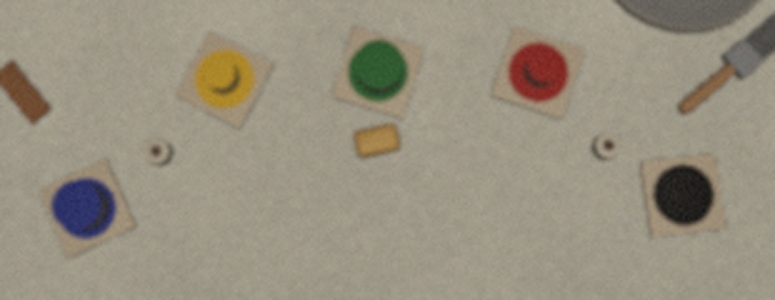

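View pics/p_s.png

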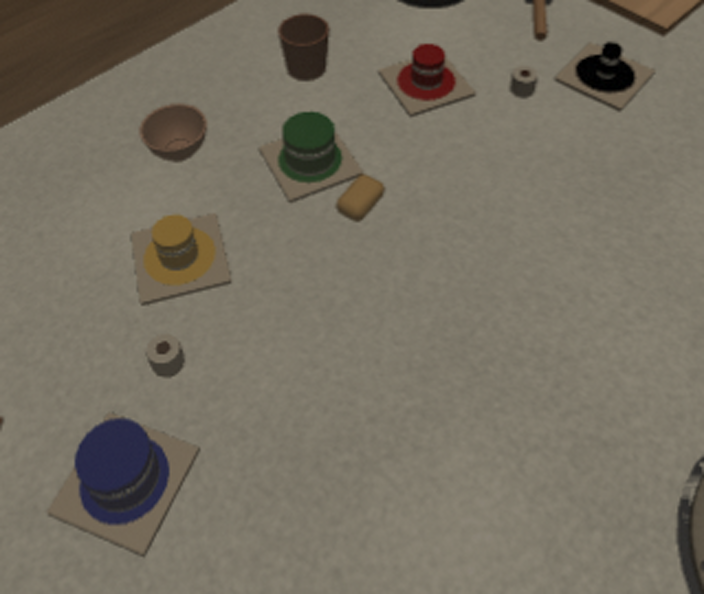

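All five jars look upright on their patches. Before handing in, I'll check the placements offline by overlaying model circles on the saved pictures.

```bash
python3 - <<'E'
from h import *
A=np.linspace(0,2*np.pi,60)
T=[]
for n,(x,y),r,h in (("h_w",(491,-396),13,44),("j2",(656,-211.3),22,46),("l2",(660.3,1.1),32,50),("n0",(653.3,205.2),22,46),("o0",(484.3,386.8),32,50)):
    if n=="h_w": continue
    p=load(n);u,v=proj(p,[x,y,30]).astype(int)
    im=cv2.resize(p["pixels"][v-75:v+75,u-75:u+75][:,:,::-1],None,fx=2.6,fy=2.6).copy()
    for rr,z in((r,8+h),(40,8)):
        q=((np.array([proj(p,[x+rr*np.cos(a),y+rr*np.sin(a),z]) for a in A])-[u-75,v-75]+.5)*2.6).astype(np.int32);cv2.polylines(im,[q],True,(255,255,255),1)
    T.append(im)
m=np.vstack([np.hstack(T[:2]),np.hstack(T[2:])]);cv2.imwrite("pics/q.png",cv2.resize(m,None,fx=.75,fy=.75))
E
```

```text
(no output)
```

View pics/q.png

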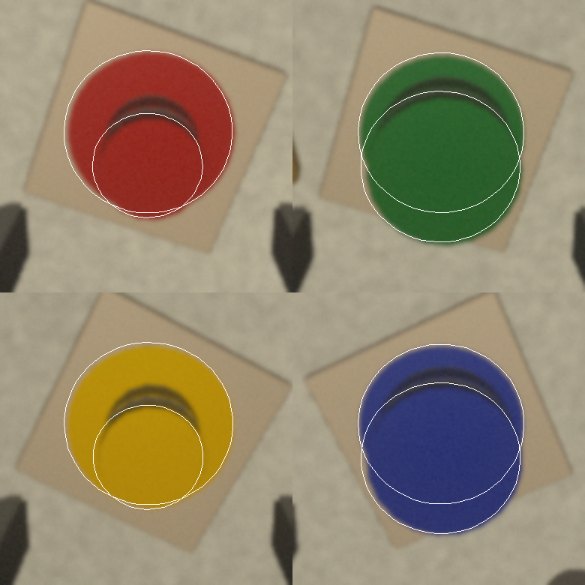

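The overlays match the patches and lids to within about 2 mm. Black is small and dark, so I judged it from the side and wrist pictures, and it looks central. I'll hand the job in now.

```bash
python3 - <<'E'
from h import *
print(clk(),np.array(status.state()["tcp_pos"]));print(bot.sign_off())
E
```

```text
56.38 [330. 640. 250.]
the job is handed in; nothing more can be done
None
```

I took both stacks apart from the top down (black, red, green, then yellow, blue). All five jars now stand upright on the slab of their own colour. Each was lowered slowly until light contact (about 4 N), always within 0.2 mm of the expected height. I handed the job in at 56.4 s of the 128 s, with the arm clear of everything.

**Last checks:**
- **Centring:** overlays on the wrist pictures put red, green, yellow and blue within about 2 mm of their patch centres. I judged black only by eye, because its dark jar on a dark patch couldn't be outlined cleanly.
- **Upright:** the last top and side pictures show all five jars upright on their slabs.
- **Disagreements:**
  - The networks' final jar points were off by about 2–13 mm, and yellow was missed in the side view. The worst was yellow in the top view, about 16 mm off. I put these down to network noise, since the overlays and pictures disagree with them.
  - My automatic lid fit also failed for red on its red slab, because the lid and patch merged. The overlay settled that one.

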